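# Draw the bypass plug out of a water-filter head with a screw-in T puller

## Task

The bypass plug is stuck flush in the white water-filter head and has to come out before the new cartridge can go in. Take the T-handled puller from its holder, screw it clockwise into the plug's tapped hole until its shoulder sits snug on the plug, hand-tight and no harder, then draw the plug straight up out of the head. Stand the plug upright on the grey tray with the puller still screwed in, being gentle with plug and head throughout and leaving the other things where they are.

Things in the scene. Friction and masses are not known exactly. Their poses are not given: they have to be found in the camera images.
- filter_head: white round water-filter head on a grey foot, heavy and fixed: 90 mm across (foot 120 mm), top face 100 mm above the worktop. In its top a steel-lined upright bore, 42 mm wide, 42 mm deep, with a keyway at either side; two stub connectors at its back (+x). Origin: centre of the underside; z up through the axis of the bore
- plug: blue plug, 40 mm across, 42 mm high, about 0.16 kg, flat foot, top flush with the head's top, so that fingers cannot hold it. Two keys (along its y) stop it from turning; rubber seals grip it: drawing it out takes some 6 to 18 N over 42 mm. Two white dots on its top, at 1.3 and 1.3 + pi rad from its x axis, show where to start the puller. Origin: centre of its underside, z up
- hole (a point): centre of the plug's tapped hole at its top: 25 mm wide, 26 mm deep, brass, coarse right-hand two-start thread, 16 mm lead, 16 mm between the crests. Where the thread begins differs from plug to plug by up to 1.2 rad, always beyond the dots: with its bar in line with the dots the puller drops in until it rests 2 to 6 mm short of home
- puller: T-handled steel puller, 92 mm high, about 0.15 kg, upright in its holder. Origin: its lower tip; z up the rod, x along the bar; a half turn gives the same puller. Tapered nose 13 mm thick. Turned clockwise (from above) under a light push it sinks 2.5 mm a rad, its shoulder touches after 0.7 to 2.2 rad, then 0.5 rad of free play. Home: its tip is 21.5 mm above the plug's underside
- bar (a point): centre of the puller's black cross bar, 84 mm above the tip: 86 mm long (puller's x), 14 mm wide, 16 mm high, on a 12 mm rod. With the puller home it is 63.5 mm above the plug's top
- lugs (a point): middle of the puller's two thread lugs, 13 mm above the tip, in line with the bar, 23.5 mm across: about 0.6 mm of play at each end in the plug's hole; caught on its rim they leave the puller about 9 mm short of home
- puller_shoulder: flange of the puller that comes to bear on the plug's top: steel disc 33 mm across, 20.5 to 25.5 mm above the puller's tip, fixed to it; same origin as the puller. When the play is used up it tightens: snug is 0.15 to 0.3 Nm, reached within about 0.1 rad; 0.7 Nm is too tight
- holder: round grey stand on a black foot, 85 mm across, 34 mm high, fixed; the puller stands in the 27 mm hole in its middle, shoulder on the stand's top, tip 13.5 mm above the worktop. Origin: centre of the underside
- tray: oval grey tray, 169 x 254 x 13 mm, 0.6 kg; its floor, flat over 130 mm (its x) by 200 mm (its y), lies 6 mm above the worktop. Origin: centre of the underside; z up
- new_cartridge: bystander: fresh white filter cartridge with a blue stripe, standing upright, 48 mm across, 124 mm high; origin at the centre of its underside; to be left alone
- tea_mug: bystander: white stoneware mug with a blue band, 83 x 116 x 94 mm; origin at the centre of its underside; to be left alone
- glue_bottle: bystander: white glue bottle with an orange nozzle, 41 x 41 x 134 mm; origin at the centre of its underside; to be left alone
- stapler: bystander: black desk stapler, 34 x 153 x 48 mm; origin at the centre of its underside; to be left alone
- remote: bystander: black remote control lying flat, 193 x 46 x 19 mm; origin at the centre of its underside; to be left alone
Not all that is in view belongs to the job. Leave any green look-alike of the filter_head alone.

How it is judged:
On the way, in this order (a step that is already met when the one before it is completed fails the run):
1. the puller is screwed fully home in the plug, its shoulder bearing on the plug's top with at least 10 N, while the plug still sits in the head (z of puller in the frame of plug below 0.0227 m and horizontal distance between puller and plug below 0.004 m and angle between the z axis of puller and the z axis of plug, either way round below 0.06 rad and contact force between puller_shoulder and plug above 10 N and z of plug in the frame of filter_head below 0.0605 m), for 0.2 s.
2. the plug has been drawn right out above the head, the puller still tight in it (shoulder bearing on the plug) (z of puller in the frame of plug below 0.0227 m and horizontal distance between puller and plug below 0.004 m and contact force between puller_shoulder and plug above 2 N and z of plug in the frame of filter_head above 0.104 m and horizontal distance between plug and filter_head below 0.02 m), for 0.1 s.
At the end, for the whole second after the job is handed in: The plug stands upright (within 0.1 rad) and at rest on the flat of the tray, its axis at least 15 mm inside the edge of the flat part, with the puller still screwed home in it (shoulder within 1.2 mm of the plug's top) (z of puller in the frame of plug below 0.0227 m and horizontal distance between puller and plug below 0.004 m and z of plug in the frame of tray between 0.003 and 0.01 m and x of plug in the frame of tray between -0.05 and 0.05 m and y of plug in the frame of tray between -0.085 and 0.085 m and angle between plug's own z axis and vertical below 0.1 rad and contact force between plug and tray above 1 N and linear speed of plug below 0.01 m/s and angular speed of plug below 0.1 rad/s); the robot touches nothing.
It fails at once if more than 60 N in all between the plug and the filter head, the 20 N squeeze of the seals included (rammed, wrenched round or dragged out crooked) (contact force between plug and filter_head above 60 N).
It fails at once if the puller hits or presses the filter head or the holder with more than 20 N (contact force between puller and filter_head above 20 N or contact force between puller and holder above 20 N).
It fails at once if overtightened or rammed: the shoulder bears on the plug with more than 50 N while the plug is in the head (contact force between puller_shoulder and plug above 50 N and z of plug in the frame of filter_head below 0.07 m and horizontal distance between plug and filter_head below 0.02 m).
It fails at once if another thing on the worktop is pushed more than 2 cm or knocked over (distance of any of new_cartridge, tea_mug, glue_bottle, stapler, remote from where it was at the start of the episode above 0.02 m or angle between any of new_cartridge, tea_mug, glue_bottle, stapler, remote's own z axis and vertical above 0.3 rad).
It also fails if it takes over 61 s, if anything falls off the work surface, if the arm or the gripper's body presses on something with over 40 N, if the wrist force passes 120 N, or if a joint passes its speed limit or range.

## Robot

A 7-joint arm with a two-finger parallel gripper is mounted at the origin on a cart in front of the work surface, level with it; the furniture and walls round the work are solid. World frame = base frame: x ahead of the robot, y to its left, z up, the work surface at z = 0. Lengths are in m, angles in rad, forces in N, time in s.
With the tool pointing down it reaches from about 0.35 to 0.9 m from the base axis. Payload 19.9 kg.
Tool frame: the origin (TCP) lies midway between the tips of the shut fingers; the grasp point (between the pads) lies 19 mm behind it; z points along the fingers, y is the line along which they close (so a half turn about z gives the same grasp; the last joint's range is limited). The gripper opens to 94 mm and grips with 3 to 60 N. Pads are 16 mm wide; open, the fingers measure 119 mm over their backs; the gripper's body (75 mm by 177 mm) begins 78 mm behind the grasp point.
Start: joints at [1.121, 0.417, -0.01, 1.614, 0.005, 1.111, -0.053], TCP at [0.248, -0.574, 0.205] pointing down, gripper open.
Joint ranges: [-2.81, 2.81], [-0.39, 2.02], [-1.27, 1.25], [0.06, 2.57], [-1.19, 4.33], [0.19, 2], [-2.82, 2.82]. Speed limits (rad/s): [1.89, 1.89, 2.39, 2.39, 3.01, 3.01, 3.01].

## Interface

Orientations are given as [roll, pitch, yaw] about the fixed x, y, z axes, in that order (R = Rz(yaw) Ry(pitch) Rx(roll)).
In Python, from workcell import r, viewer, spotter gives the robot as it stands. The module is installed in compiled form; this text tells all that it offers.
- The arm moves only by the tool servo_tool, never from a script. Its argument "moves" is a list of rows, each a list of 4 numbers: the shift along the tool's x, y, z in units of 40 mm (1.0 is 40 mm), then the turn about the tool's z in units of 8 degrees (1.0 is 8 degrees). In form: [[dx, dy, dz, turn], ...]. A call has 1 to 8 rows; each row shifts and turns the commanded pose from where the row before left it, along the tool's axes as they then stand; what a row does not reach is not made up. A row lasts 1/8 s, in which the tool goes at most 62.5 mm and 10.7 degrees, less where a joint would pass 70% of its speed; a pose out of reach is approached as far as the arm can. A call is refused whole if a number of a shift passes 1 or a number of a turn 1, either way. A call with a gripper value outside its range is refused whole. "hand" is the finger opening in mm, from 0 to 94, set as the call begins (left out, the last holds). The fingers move at their own pace and stop on an object; "grip_force" is the grip in N (left out, the last holds). Time passes only in rows, so rows that do not move let the fingers close. It gives the time, the measured TCP pose, the force, the opening and the grip force at its end, in the units of the state.
- r.get_state(): the state, without advancing time (a new reading comes with each control period).
- viewer.grab_frame(name): name is "side" or "top"; returns a dict with "color" (480x640x3 uint8, blue, green, red), "fx", "fy", "cx", "cy" (pixels), "world_to_cam" (4x4, takes a point from world to camera coordinates). Camera axes: x right, y down, z forward; pixel columns grow to the right and rows downward; lengths in m; the calibration is good to about 2 mm. A picture is of the moment at which its call begins. There is no depth.
- r.job_done(): hands the job in; it is judged then, once.
Trained networks look in the newest picture that a camera, given by its name, has taken for a name from the list of things; names that differ only in an ending like _2 or _b are one class to them, and where a whole thing is asked for, a point or a joint stands for the part that bears it (a point fixed in the world has none). Each returns a list of dicts, best first, with "conf" (0 to 1); they miss things now and then, are a little off and sometimes report something else, mostly with a low value. They report only what shows in the picture. A call takes as long as a camera call. They do not tell look-alikes from the thing itself.
- spotter.search_frame(camera, thing): "centre" ([x, y, z] in m, in world coordinates, good to about 4 mm: the middle of the surface that is visible of it).
The state is a dict: "t": time; "joint_pos": joint angles; "joint_velocities": joint speeds; "joint_torque": joint torques, N m; "tool_pos": TCP position; "tool_rot": TCP orientation; "contact_force": force on the tool from outside, world axes, zero at the start; "wrist_torque": the same for the moment, N m; "finger_gap": finger opening in m; "grasp_force": force on a finger pad.
Only numpy, scipy, OpenCV 4.12 (cv2) and the standard library are available. Lean on these libraries where they do the work, as an engineer would, in place of code of your own. Each camera call takes 0.05 s, during which the arm holds its last target. There are 200 camera calls.

## Working session

There is one attempt and no reset: what is moved stays moved. The work goes in short steps, Python scripts to look and compute and a tool call to move; the robot and the scene stay as the last step left them, time stands still between calls to the robot, and variables do not carry over. Pictures are saved under pics/ and viewed, at most 10 in all, crops included, and the job is handed in when it is done.

Besides the shell and the picture viewer there is one more tool, called after "Emit:" by a JSON object that holds its "op" and its "data". servo_tool: Moves the arm, as the interface text tells. Its arguments: {"type":"object","properties":{"moves":{"type":"array","items":{"type":"array","items":{"type":"number"}}},"hand":{"type":"number"},"grip_force":{"type":"number"}},"required":["moves"]}

```bash
mkdir -p pics
cat > h.py <<'E'
import numpy as np, cv2
from workcell import r, viewer, spotter
def proj(f,p):
    p=np.atleast_2d(p); c=(f["world_to_cam"]@np.c_[p,np.ones(len(p))].T)[:3]
    return np.c_[f["fx"]*c[0]/c[2]+f["cx"], f["fy"]*c[1]/c[2]+f["cy"]]
def unproj(f,uv,z):
    W=np.linalg.inv(f["world_to_cam"]); uv=np.atleast_2d(uv)
    d=np.c_[(uv[:,0]-f["cx"])/f["fx"],(uv[:,1]-f["cy"])/f["fy"],np.ones(len(uv))]@W[:3,:3].T
    o=W[:3,3]; return o+d*((z-o[2])/d[:,2])[:,None]
E
python3 - <<'E'
from h import *
s=r.get_state(); print({k:np.round(v,3).tolist() for k,v in s.items()})
for n in("top","side"):
    f=viewer.grab_frame(n); cv2.imwrite(f"pics/{n}0.png",f["color"])
    print(n,f["fx"],np.round(np.linalg.inv(f["world_to_cam"])[:3,3],3))
    for t in("filter_head","plug","hole","puller","bar","puller_shoulder","holder","tray"):
        print(t,[(np.round(d["centre"],3).tolist(),round(d["conf"],2)) for d in spotter.search_frame(n,t)[:3]])
E
```

```text
{'t': 0.0, 'joint_pos': [1.121, 0.418, -0.01, 1.614, 0.005, 1.111, -0.053], 'joint_velocities': [-0.001, -0.0, 0.0, -0.0, -0.0, -0.0, -0.001], 'joint_torque': [0.003, -85.125, 0.641, -42.599, -0.049, 0.019, 0.0], 'tool_pos': [0.248, -0.573, 0.205], 'tool_rot': [-3.14, 0.0, 0.408], 'contact_force': [-0.303, -0.774, -0.129], 'wrist_torque': [-0.04, 0.007, -0.044], 'grasp_force': 0.0, 'finger_gap': 0.094}
top 518.7225399313219 [0.276 0.041 1.365]
filter_head [([0.27, -0.278, 0.07], 0.94), ([0.379, -0.048, 0.057], 0.9), ([0.406, 0.393, 0.064], 0.66)]
plug [([0.578, -0.045, 0.1], 0.52), ([0.527, 0.275, 0.109], 0.29)]
hole [([0.575, -0.039, 0.098], 0.68)]
puller [([0.675, 0.174, 0.123], 0.67), ([0.525, 0.271, 0.106], 0.48)]
bar [([0.524, 0.275, 0.103], 0.82)]
puller_shoulder [([0.523, 0.265, 0.038], 0.36)]
holder [([0.515, 0.27, 0.037], 0.73)]
tray [([0.462, -0.266, 0.005], 0.83)]
side 512.5987913528157 [-0.101  0.904  0.9  ]
filter_head [([0.399, 0.158, 0.066], 0.91), ([0.369, -0.021, 0.063], 0.79), ([0.268, -0.257, 0.06], 0.67)]
plug [([0.696, -0.112, 0.072], 0.56)]
hole [([0.577, -0.047, 0.099], 0.63), ([0.698, -0.112, 0.072], 0.26)]
puller [([0.519, 0.285, 0.095], 0.64)]
bar [([0.519, 0.281, 0.096], 0.78)]
puller_shoulder []
holder [([0.512, 0.296, 0.037], 0.67)]
tray [([0.468, -0.276, 0.007], 0.77)]
```

View pics/top0.png

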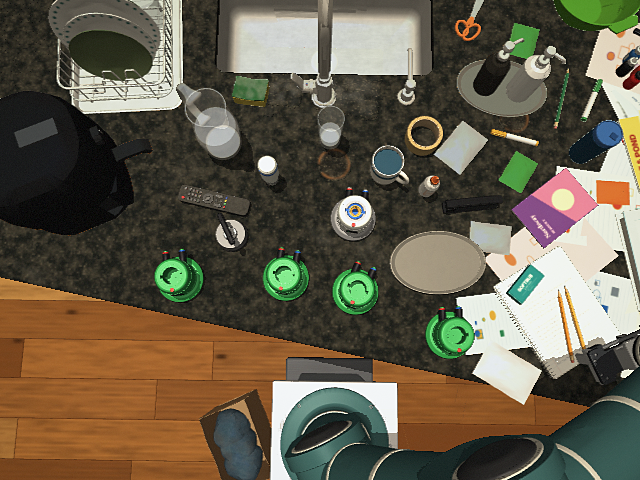

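View pics/side0.png

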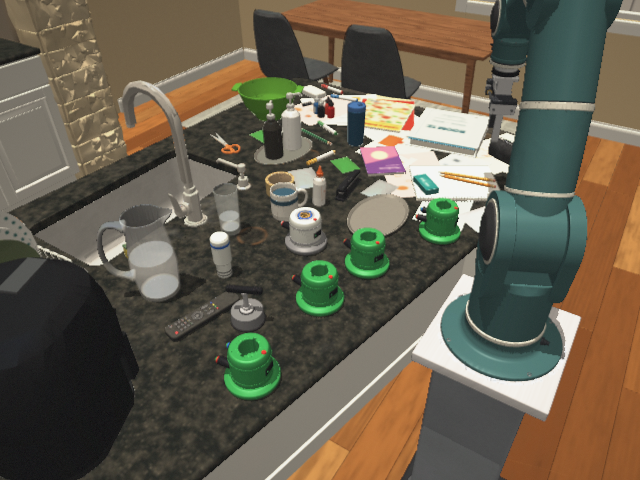

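The top view shows the white head at (355,212), the puller in its holder at (231,235) and the tray at (438,262). The green look-alikes are along the front edge. In the side view the puller is at (247,300) and the head at (305,225). Next I'll zoom in on the puller and the head.

Run:
```python
from h import *
I=cv2.imread("pics/top0.png")
a=cv2.resize(I[205:255,206:256],(400,400),interpolation=cv2.INTER_CUBIC)
b=cv2.resize(I[187:237,330:380],(400,400),interpolation=cv2.INTER_CUBIC)
cv2.imwrite("pics/crop1.png",np.hstack([a,b]))
```

```text
(no output)
```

View pics/crop1.png

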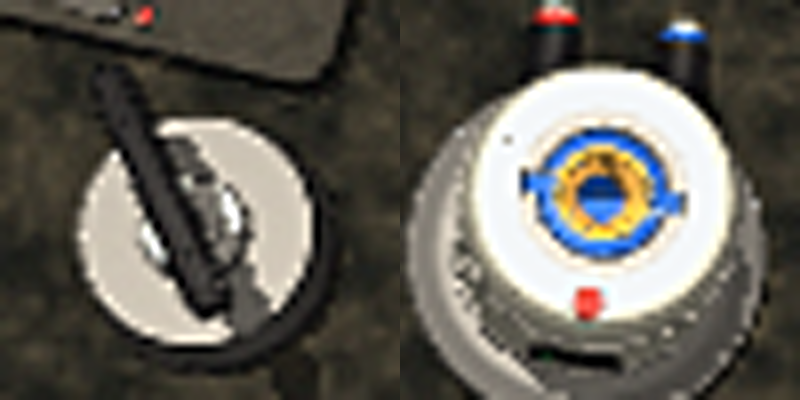

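The crop shows the bar running from about px (218,214) to (232,243). The plug is centred at about px (355,211), with its keys at (346,210) and (365,213). I'll fit these precisely.

Run:
```python
from h import *
f=viewer.grab_frame("top"); I=f["color"]
hsv=cv2.cvtColor(I,cv2.COLOR_BGR2HSV)
m=((hsv[...,1]>110)&(hsv[...,2]>60)).astype(np.uint8)
m[:200]=0;m[222:]=0;m[:,:342]=0;m[:,370:]=0
c=max(cv2.findContours(m,cv2.RETR_EXTERNAL,cv2.CHAIN_APPROX_NONE)[0],key=cv2.contourArea)
pts=unproj(f,c[:,0,:].astype(float),.1)[:,:2]
(ctr,rad)=cv2.minEnclosingCircle(pts.astype(np.float32)); M=pts
print("enc",ctr,rad)
b=((hsv[...,0]>95)&(hsv[...,0]<130)&(hsv[...,1]>110)&(m>0))
ys,xs=np.nonzero(m); P=unproj(f,np.c_[xs,ys].astype(float),.1)[:,:2]
print("centroid",P.mean(0),len(P))
d=P-P.mean(0); rr=np.hypot(*d.T); far=d[rr>.0205]
print("r max",np.sort(rr)[-12:]); w=far[:,0]+1j*far[:,1]
print("key axis az",.5*np.angle((w**2).sum()),len(far))
e=np.array([[218.5,214.4],[232.25,243.1]])
for z in(.0975,.1055):
    B=unproj(f,e,z); print("bar",z,B.mean(0),np.linalg.norm(B[0]-B[1]),np.arctan2(*(B[0]-B[1])[[1,0]]))
# holder white disc
h=((hsv[...,1]<60)&(hsv[...,2]>140)).astype(np.uint8); h[:215]=0;h[252:]=0;h[:,:212]=0;h[:,250:]=0
ys,xs=np.nonzero(h);hull=cv2.convexHull(np.c_[xs,ys].astype(np.float32))
c,rd=cv2.minEnclosingCircle(hull);print("holder",c,rd,unproj(f,c,.034))
for n in("top","side"):
    for t in("bar","hole","plug","tray"):
        if n=="side":viewer.grab_frame("side") if t=="bar" else 0
        print(n,t,[(np.round(d["centre"],4).tolist(),round(d["conf"],2)) for d in spotter.search_frame(n,t)[:1]])
```

```text
enc (0.5753584504127502, -0.04294217750430107) 0.024350546300411224
centroid [ 0.57616686 -0.04362902] 179
r max [0.02019007 0.02027362 0.02059017 0.02081229 0.02134132 0.02199343
 0.02232362 0.02309019 0.02328389 0.02375346 0.02448759 0.02478309]
key axis az 1.4426746714513368 10
bar 0.0975 [0.52580817 0.27802672 0.0975    ] 0.08126221467203953 0.47752151445347624
bar 0.1055 [0.52423338 0.27653127 0.1055    ] 0.08074937639286953 0.4775215144534757
holder (230.17308044433594, 233.51922607421875) 14.395323753356934 [[0.52566799 0.27675704 0.034     ]]
top bar [([0.524, 0.2729, 0.102], 0.78)]
top hole [([0.6156, 0.3261, 0.0231], 0.71)]
top plug []
top tray [([0.4628, -0.2688, 0.0093], 0.96)]
side bar [([0.5206, 0.2822, 0.0945], 0.63)]
side hole []
side plug [([0.5773, -0.0462, 0.1004], 0.51)]
side tray [([0.4694, -0.2818, 0.0076], 0.8)]
```

Emit:
{"op": "servo_tool", "data": {"moves": [[0,0,0,-0.5],[0.5,-0.5,0,0],[1,-1,0,0],[1,-1,0,0],[1,-1,0,0],[1,-1,0,0],[1,-1,0,0],[1,-1,0,0]], "hand": 60}}

```text
t: 2.4
tool_pos: [0.3596, -0.2216, 0.2057]
tool_rot: [3.141, -0.0, 0.478]
contact_force: [0.8, 0.3, 0.1]
finger_gap: 0.0603
grasp_force: 0.0
```

Emit:
{"op": "servo_tool", "data": {"moves": [[1,-1,0,0],[1,-1,0,0],[1,-1,0,0],[1,-1,0,0],[1,-1,0,0],[1,-1,0,0],[1,-1,0,0],[0.5,-0.5,0,0]]}}

```text
t: 3.4
tool_pos: [0.488, 0.184, 0.2055]
tool_rot: [-3.141, -0.001, 0.48]
contact_force: [-0.1, -1.2, -0.2]
finger_gap: 0.06
grasp_force: 0.0
```

```bash
cat > to.py <<'E'
import sys; from h import *
s=r.get_state(); p=np.array(s["tool_pos"]); y=s["tool_rot"][2]
t=np.array([float(a) for a in sys.argv[1:4]]); d=t-p
print("t",round(s["t"],2),"pos",p.round(4),"rot",np.round(s["tool_rot"],4),"q",np.round(s["joint_pos"],3),"F",np.round(s["contact_force"],2),"M",np.round(s["wrist_torque"],3),"gap",round(s["finger_gap"],4),"g",round(s["grasp_force"],1))
print("units x y z:",((d[0]*np.cos(y)+d[1]*np.sin(y))/.04).round(3),((d[0]*np.sin(y)-d[1]*np.cos(y))/.04).round(3),(-d[2]/.04).round(3))
if len(sys.argv)>4:
    a=float(sys.argv[4]); print("turn units",(-(a-y)/np.radians(8)).round(3))
E
python3 to.py .525 .277 .15 .478
```

```text
t 3.4 pos [0.488  0.184  0.2055] rot [-3.1407e+00 -5.0000e-04  4.7990e-01] q [ 0.12   0.288 -0.636  1.853  0.193  1.062 -1.682] F [-0.13 -1.25 -0.21] M [-0.115 -0.001 -0.019] gap 0.06 g 0.0
units x y z: 1.895 -1.636 1.388
turn units 0.014
```

Emit:
{"op": "servo_tool", "data": {"moves": [[0.95,-0.82,0,0],[0.95,-0.82,0.4,0],[0,0,0.6,0],[0,0,0.3,0],[0,0,0,0]]}}

```text
t: 4.03
tool_pos: [0.5249, 0.2735, 0.1531]
tool_rot: [3.141, 0.001, 0.477]
contact_force: [0.3, -0.3, 0.3]
finger_gap: 0.06
grasp_force: 0.0
```

```bash
python3 to.py .525 .277 .0785 .478
python3 - <<'E'
from h import *
out=[]
for n in("top","side"):
    f=viewer.grab_frame(n); I=f["color"]; p=r.get_state()["tool_pos"]
    u,v=proj(f,[p[0],p[1],.1])[0].astype(int); k=38
    out.append(cv2.resize(I[v-k:v+k,u-k:u+k],(400,400),interpolation=cv2.INTER_CUBIC)); print(n,u,v)
cv2.imwrite("pics/g1.png",np.hstack(out))
E
```

```text
t 4.03 pos [0.5249 0.2735 0.1531] rot [3.1414e+00 1.1000e-03 4.7700e-01] q [-0.063  0.483 -0.616  1.732  0.318  1.029 -1.885] F [ 0.32 -0.32  0.31] M [ 0.009 -0.028 -0.027] gap 0.06 g 0.0
units x y z: 0.042 -0.078 1.866
turn units -0.007
top 226 228
side 244 288
```

View pics/g1.png

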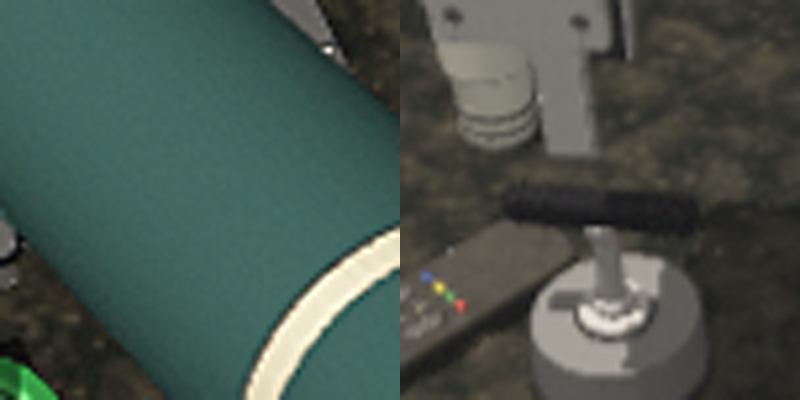

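The side view shows the near finger at crop (570,150), right above the bar, which is centred at crop (600,206). This agrees with the estimate to within about 2 mm. I'll descend and grip softly.

Emit:
{"op": "servo_tool", "data": {"moves": [[0,-0.04,0.5,0],[0,0,0.6,0],[0,0,0.5,0],[0,0,0.27,0],[0,0,0,0]]}}

```text
t: 4.75
tool_pos: [0.5242, 0.2756, 0.0781]
tool_rot: [-3.141, 0.001, 0.478]
contact_force: [0.2, 0.7, -0.1]
finger_gap: 0.0599
grasp_force: 0.0
```

Emit:
{"op": "servo_tool", "data": {"moves": [[0,0,0,0],[0,0,0,0],[0,0,0,0],[0,0,0,0],[0,0,0,0],[0,0,0,0]], "hand": 0, "grip_force": 8}}

```text
t: 5.5
tool_pos: [0.5243, 0.2756, 0.0786]
tool_rot: [-3.142, 0.0, 0.478]
contact_force: [0.5, 0.9, -1.3]
finger_gap: 0.0143
grasp_force: 8.0
```

```bash
python3 to.py .525 .277 .0785 .478
```

```text
t 5.5 pos [0.5243 0.2756 0.0786] rot [-3.1415e+00  3.0000e-04  4.7760e-01] q [-0.101  0.575 -0.574  1.785  0.387  0.897 -1.941] F [ 0.52  0.88 -1.33] M [ 0.003  0.002 -0.039] gap 0.0143 g 8.0
units x y z: 0.032 -0.024 0.002
turn units -0.003
```

Emit:
{"op": "servo_tool", "data": {"moves": [[0,0,0,0],[0,0,0,0],[0,0,-0.3,0],[0,0,-0.6,0],[0,0,-0.8,0],[0,0,-0.8,0],[0,0,-0.5,0],[0,0,0,0]], "hand": 0, "grip_force": 45}}

```text
t: 6.5
tool_pos: [0.5249, 0.2759, 0.1999]
tool_rot: [3.141, -0.002, 0.477]
contact_force: [-0.0, 0.2, -2.1]
finger_gap: 0.0136
grasp_force: 45.0
```

```bash
python3 to.py .576 -.0435 .2 1.17
```

```text
t 6.5 pos [0.5249 0.2759 0.1999] rot [ 3.1413e+00 -2.1000e-03  4.7750e-01] q [-0.048  0.433 -0.637  1.687  0.283  1.112 -1.861] F [-0.03  0.16 -2.15] M [ 0.01   0.022 -0.002] gap 0.0136 g 45.0
units x y z: -2.534 7.678 -0.003
turn units -4.96
```

Emit:
{"op": "servo_tool", "data": {"moves": [[-0.16,0.48,0,0],[-0.32,0.96,0,0],[-0.32,0.96,0,0],[-0.32,0.96,0,0],[-0.32,0.96,0,0],[-0.32,0.96,0,0],[-0.32,0.96,0,0],[-0.32,0.96,0,0]]}}

```text
t: 7.5
tool_pos: [0.5707, -0.0269, 0.1974]
tool_rot: [-3.141, 0.002, 0.477]
contact_force: [0.9, -0.4, -0.9]
finger_gap: 0.014
grasp_force: 45.0
```

Emit:
{"op": "servo_tool", "data": {"moves": [[-0.16,0.48,0,0],[0,0,0,-1],[0,0,0,-1],[0,0,0,-1],[0,0,0,-1],[0,0,0,-0.96],[0,0,0,0],[0,0,0,0]]}}

```text
t: 8.5
tool_pos: [0.5744, -0.0442, 0.1983]
tool_rot: [-3.141, -0.0, 1.167]
contact_force: [-0.3, -0.9, -1.7]
finger_gap: 0.0133
grasp_force: 45.0
```

```bash
python3 to.py .576 -.0435 .2 1.17
python3 - <<'E'
from h import *
out=[]
for n in("top","side"):
    f=viewer.grab_frame(n); I=f["color"]; p=r.get_state()["tool_pos"]
    for t in("hole","lugs","bar","puller_shoulder","puller"): print(n,t,[(np.round(d["centre"],4).tolist(),round(d["conf"],2)) for d in spotter.search_frame(n,t)[:2]])
    u,v=proj(f,[p[0],p[1],.13])[0].astype(int); k=30
    cv2.imwrite(f"pics/{n}_pre.png",I)
    out.append(cv2.resize(I[v-k:v+k,u-k:u+k],(400,400),interpolation=cv2.INTER_CUBIC)); print(n,u,v)
cv2.imwrite("pics/g2.png",np.hstack(out))
E
```

```text
t 8.5 pos [ 0.5744 -0.0442  0.1983] rot [-3.141  -0.      1.1671] q [ 0.552  0.413 -0.677  1.728  0.286  1.102 -0.618] F [-0.28 -0.89 -1.7 ] M [-0.047 -0.023 -0.02 ] gap 0.0133 g 45.0
units x y z: 0.032 0.029 -0.043
turn units -0.02
top hole []
top lugs []
top bar []
top puller_shoulder []
top puller []
top 355 208
side hole [([0.5739, -0.0321, 0.2093], 0.58), ([0.5765, -0.047, 0.0977], 0.56)]
side lugs [([0.5759, -0.0357, 0.2092], 0.81), ([0.6201, 0.3352, 0.02], 0.62)]
side bar [([0.5691, -0.0356, 0.2095], 0.69), ([0.613, -0.3398, 0.0306], 0.6)]
side puller_shoulder [([0.5702, -0.0332, 0.1619], 0.58)]
side puller []
side 304 205
```

View pics/g2.png

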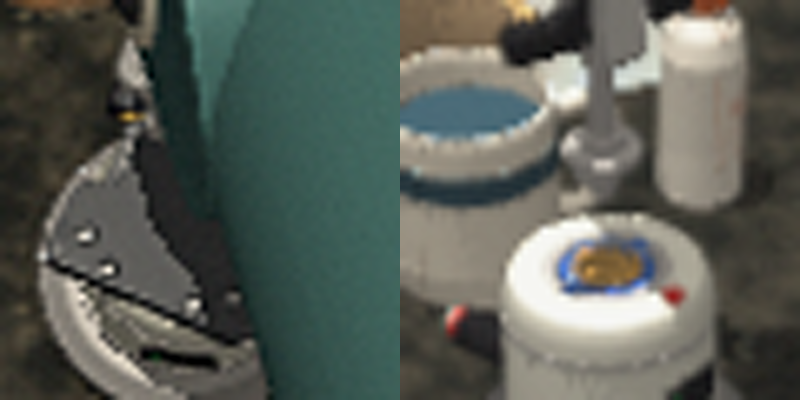

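The side view shows the shoulder disc at crop (601,153), the tip at (600,198) and the plug's hole at (607,265). I'll work out the relative offset from that camera.

Run:
```python
from h import *
f=viewer.grab_frame("side"); I=f["color"]; hsv=cv2.cvtColor(I,cv2.COLOR_BGR2HSV)
sub=(slice(205,222),slice(295,318))
m=np.zeros(I.shape[:2],np.uint8); m[sub]=((hsv[...,1]>100)&(hsv[...,0]>12))[sub]
# drop red marker
m[:,312:]=np.where(hsv[:,312:,0]<12,0,m[:,312:])
ys,xs=np.nonzero(m); print(xs.min(),xs.max(),ys.min(),ys.max(),len(xs))
hull=cv2.convexHull(np.c_[xs,ys].astype(np.float32)); 
P=unproj(f,np.c_[xs,ys].astype(float),.1)[:,:2]; print("plug centroid",P.mean(0), "extent", P.min(0),P.max(0))
g=m*0; g[sub]=((hsv[...,1]>100)&(hsv[...,0]>12)&(hsv[...,0]<35))[sub]; ys,xs=np.nonzero(g)
Q=unproj(f,np.c_[xs,ys].astype(float),.1)[:,:2]; print("gold",Q.mean(0),len(xs))
t=np.array(r.get_state()["tool_pos"]); print("tcp",t)
print("shoulder",unproj(f,[304.15-.5,197.95-.5],t[2]-.065+.023), "tip",unproj(f,[304-.5,175+197*.15-.5],t[2]-.065))
print("expected shoulder px",proj(f,[t[0],t[1],t[2]-.042]),"hole(.576,-.0435)",proj(f,[.576,-.0435,.1]))
cam=np.linalg.inv(f["world_to_cam"]); print("right axis",cam[:3,0].round(3),"fwd",cam[:3,2].round(3))
```

```text
298 311 211 218 55
plug centroid [ 0.57417962 -0.04371026] extent [ 0.55673308 -0.06821028] [ 0.59329213 -0.02406813]
gold [ 0.57541479 -0.04543305] 35
tcp [ 0.57466105 -0.04427533  0.1986479 ]
shoulder [[ 0.57571102 -0.0440811   0.1566479 ]] tip [[ 0.57828807 -0.04586005  0.1336479 ]]
expected shoulder px [[304.01422918 197.52910914]] hole(.576,-.0435) [[304.08440893 214.95613558]]
right axis [-0.842 -0.539 -0.007] fwd [ 0.428 -0.66  -0.617]
```

Emit:
{"op": "servo_tool", "data": {"moves": [[0,0.02,0.3,0],[0,0,0.5,0],[0,0,0.25,0],[0,0,0,0]]}}

```text
t: 9.65
tool_pos: [0.5748, -0.0444, 0.1555]
tool_rot: [-3.14, 0.0, 1.17]
contact_force: [0.0, -0.1, -1.0]
finger_gap: 0.0134
grasp_force: 45.0
```

Emit:
{"op": "servo_tool", "data": {"moves": [[0,0,0.06,0],[0,0,0.05,0],[0,0,0,0]]}}

```text
t: 10.02
tool_pos: [0.5754, -0.0446, 0.1523]
tool_rot: [3.142, -0.0, 1.17]
contact_force: [0.3, -0.2, -1.5]
finger_gap: 0.0131
grasp_force: 45.0
```

```bash
python3 to.py .5752 -.0443 .1505 1.17
```

```text
t 10.03 pos [ 0.5754 -0.0446  0.1523] rot [ 3.1415e+00 -1.0000e-04  1.1702e+00] q [ 0.532  0.466 -0.656  1.77   0.328  1.017 -0.648] F [ 0.29 -0.18 -1.45] M [-0.013 -0.017  0.019] gap 0.0131 g 45.0
units x y z: 0.004 -0.008 0.045
turn units 0.001
```

Emit:
{"op": "servo_tool", "data": {"moves": [[0,0,0.04,0],[0,0,0.03,0],[0,0,0,0]]}}

```text
t: 10.4
tool_pos: [0.5755, -0.0446, 0.1495]
tool_rot: [3.142, -0.0, 1.17]
contact_force: [1.0, 0.8, -0.4]
finger_gap: 0.0133
grasp_force: 45.0
```

Emit:
{"op": "servo_tool", "data": {"moves": [[0,0,0.04,0],[0,0,0,0],[0,0,0,0]]}}

```text
t: 10.78
tool_pos: [0.576, -0.0444, 0.149]
tool_rot: [3.14, -0.0, 1.17]
contact_force: [-3.6, -0.0, 15.0]
finger_gap: 0.0138
grasp_force: 45.0
```

Emit:
{"op": "servo_tool", "data": {"moves": [[0,-0.01,0,0.5],[0,0,0.005,1],[0,0,0.008,1],[0,0,0.008,1],[0,0,0,0]]}}

```text
t: 11.4
tool_pos: [0.5757, -0.0443, 0.1479]
tool_rot: [3.14, -0.001, 0.679]
contact_force: [-1.5, -0.4, 10.1]
finger_gap: 0.0137
grasp_force: 45.0
```

```bash
python3 to.py .5752 -.0443 .1445 1.17
```

```text
t 11.4 pos [ 0.5757 -0.0443  0.1479] rot [ 3.1402e+00 -1.0000e-03  6.7930e-01] q [ 0.451  0.447 -0.548  1.777  0.273  0.992 -1.095] F [-1.48 -0.36 10.13] M [-0.142  0.393 -0.007] gap 0.0137 g 45.0
units x y z: -0.009 -0.008 0.086
turn units -3.514
```

Emit:
{"op": "servo_tool", "data": {"moves": [[0,0,0.009,1],[0,0,0.009,1],[0,0,0.009,1],[0,0,0.009,1],[0,0,0,0]]}}

```text
t: 12.02
tool_pos: [0.5753, -0.0442, 0.1464]
tool_rot: [3.141, -0.001, 0.121]
contact_force: [-2.9, 0.4, 10.8]
finger_gap: 0.0135
grasp_force: 45.0
```

Emit:
{"op": "servo_tool", "data": {"moves": [[0,0,0.009,1],[0,0,0.009,1],[0,0,0.009,1],[0,0,0,0]]}}

```text
t: 12.52
tool_pos: [0.5754, -0.0431, 0.1454]
tool_rot: [-3.14, -0.001, -0.297]
contact_force: [-4.0, 4.4, 12.9]
finger_gap: 0.0133
grasp_force: 45.0
```

```bash
python3 to.py .5752 -.0443 .1445 1.17
```

```text
t 12.53 pos [ 0.5754 -0.0431  0.1454] rot [-3.1405e+00 -6.0000e-04 -2.9710e-01] q [ 0.295  0.417 -0.345  1.785  0.166  0.967 -1.986] F [-3.97  4.41 12.93] M [1.464 1.227 0.032] gap 0.0133 g 45.0
units x y z: 0.005 0.03 0.023
turn units -10.507
```

Emit:
{"op": "servo_tool", "data": {"moves": [[-0.015,-0.015,0.005,1],[0,0,0.006,1],[0,0,0.006,1],[0,0,0,0]]}}

```text
t: 13.02
tool_pos: [0.5752, -0.0424, 0.1446]
tool_rot: [-3.14, -0.0, -0.716]
contact_force: [-1.4, 4.7, 8.5]
finger_gap: 0.0137
grasp_force: 45.0
```

```bash
python3 to.py .5752 -.0443 .1445 1.17
```

```text
t 13.03 pos [ 0.5752 -0.0424  0.1446] rot [-3.1399e+00 -5.0000e-04 -7.1610e-01] q [ 0.227  0.409 -0.26   1.789  0.124  0.958 -2.371] F [-1.37  4.68  8.49] M [1.386 0.292 0.01 ] gap 0.0137 g 45.0
units x y z: 0.03 0.036 0.002
turn units -13.508
```

Emit:
{"op": "servo_tool", "data": {"moves": [[0,0,-0.01,0],[0,0,0,0],[0,0,0,0],[0,0,-0.5,0],[0,0,-0.5,0],[0,0,0,-1],[0,0,0,-1],[0,0,0,-1]], "hand": 50}}

```text
t: 14.02
tool_pos: [0.5745, -0.0438, 0.1841]
tool_rot: [3.142, 0.0, -0.291]
contact_force: [-0.2, 0.6, -0.7]
finger_gap: 0.0501
grasp_force: 0.0
```

Emit:
{"op": "servo_tool", "data": {"moves": [[0,0,0,-1],[0,0,0,-1],[0,0,0,-1],[0,0,0,-1],[0,0,0,-1],[0,0,0,-1],[0,0,0,-1],[0,0,0,-1]]}}

```text
t: 15.02
tool_pos: [0.5746, -0.0438, 0.1841]
tool_rot: [-3.141, 0.0, 0.826]
contact_force: [0.2, -0.4, -0.0]
finger_gap: 0.0499
grasp_force: 0.0
```

Emit:
{"op": "servo_tool", "data": {"moves": [[0,0,0,-1],[0,0,0,-1],[0,0,0,-1],[0,0,0,-1],[0,0,0,-1],[0,0,0,-1],[0,0,0,-1],[0,0,0,-1]]}}

```text
t: 16.02
tool_pos: [0.5746, -0.0438, 0.1841]
tool_rot: [-3.141, -0.0, 1.942]
contact_force: [0.4, -0.0, 0.1]
finger_gap: 0.0499
grasp_force: 0.0
```

Emit:
{"op": "servo_tool", "data": {"moves": [[0,0,0,-1],[0,0,0,-1],[0,0,0,-1],[0,0,0,-0.5],[0,0,0,0]]}}

```text
t: 16.65
tool_pos: [0.5746, -0.0439, 0.184]
tool_rot: [-3.142, -0.0, 2.426]
contact_force: [-0.6, -0.2, -0.2]
finger_gap: 0.05
grasp_force: 0.0
```

```bash
python3 to.py .5763 -.0432 .1446 2.425
python3 - <<'E'
from h import *
f=viewer.grab_frame("side"); I=f["color"]
for t in("puller_shoulder","bar"): print(t,[(np.round(d["centre"],4).tolist(),round(d["conf"],2)) for d in spotter.search_frame("side",t)[:1]])
cv2.imwrite("pics/g3.png",cv2.resize(I[155:235,264:344],(480,480),interpolation=cv2.INTER_CUBIC))
E
```

```text
t 16.65 pos [ 0.5746 -0.0439  0.184 ] rot [-3.1416e+00 -4.0000e-04  2.4259e+00] q [ 0.697  0.494 -0.89   1.738  0.423  1.114  0.529] F [-0.63 -0.25 -0.22] M [-0.05  -0.149 -0.02 ] gap 0.05 g 0.0
units x y z: -0.021 0.042 0.986
turn units 0.007
puller_shoulder []
bar [([0.5717, -0.0379, 0.1554], 0.49)]
```

View pics/g3.png

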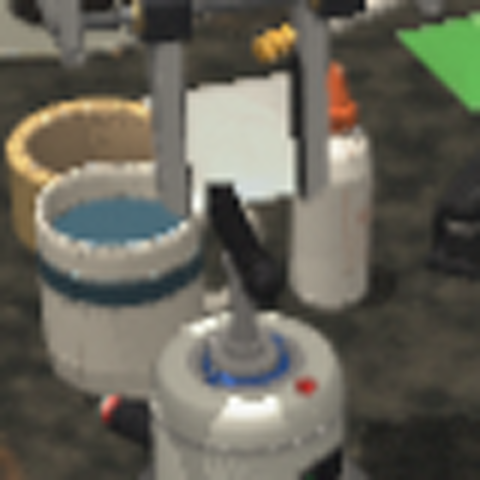

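The picture shows the puller screwed in, with its shoulder on the plug at crop (243,355). The open fingers straddle the bar. I'll regrip.

Emit:
{"op": "servo_tool", "data": {"moves": [[-0.02,0.04,0.3,0],[0,0,0.4,0],[0,0,0.29,0],[0,0,0,0]]}}

```text
t: 17.3
tool_pos: [0.5757, -0.0429, 0.1434]
tool_rot: [-3.141, -0.002, 2.427]
contact_force: [0.0, -0.2, 0.0]
finger_gap: 0.0497
grasp_force: 0.0
```

Emit:
{"op": "servo_tool", "data": {"moves": [[0,0,0,0],[0,0,0,0],[0,0,0,0],[0,0,0,0],[0,0,0,0]], "hand": 0, "grip_force": 8}}

```text
t: 17.92
tool_pos: [0.5763, -0.043, 0.1447]
tool_rot: [3.142, 0.0, 2.427]
contact_force: [0.0, -0.2, 1.5]
finger_gap: 0.0143
grasp_force: 8.0
```

```bash
python3 to.py .5763 -.0432 .1446 2.425
```

```text
t 17.93 pos [ 0.5763 -0.043   0.1447] rot [3.1415e+00 1.0000e-04 2.4267e+00] q [ 0.67   0.541 -0.86   1.77   0.468  1.048  0.495] F [ 0.03 -0.17  1.5 ] M [-0.068 -0.124 -0.052] gap 0.0143 g 8.0
units x y z: -0.002 -0.004 0.003
turn units 0.012
```

Emit:
{"op": "servo_tool", "data": {"moves": [[0,0,0,0],[0,0,0.005,0.5],[0,0,0.005,1],[0,0,0,1],[0,0,0,0]], "grip_force": 45}}

```text
t: 18.55
tool_pos: [0.5764, -0.043, 0.1446]
tool_rot: [-3.142, 0.001, 2.075]
contact_force: [-1.5, -0.5, 5.8]
finger_gap: 0.0134
grasp_force: 45.0
```

```bash
python3 to.py .5763 -.0432 .1446 2.425
```

```text
t 18.55 pos [ 0.5764 -0.043   0.1446] rot [-3.1415e+00  6.0000e-04  2.0755e+00] q [ 0.616  0.514 -0.781  1.772  0.416  1.029  0.184] F [-1.53 -0.5   5.79] M [-0.2    0.443 -0.029] gap 0.0134 g 45.0
units x y z: -0.004 -0.004 -0.0
turn units -2.503
```

Emit:
{"op": "servo_tool", "data": {"moves": [[0,0,0,0.5],[0,0,0,0.25],[0,0,0,0]]}}

```text
t: 18.92
tool_pos: [0.5762, -0.0432, 0.1446]
tool_rot: [-3.141, 0.0, 1.972]
contact_force: [-3.5, -1.3, 8.1]
finger_gap: 0.0137
grasp_force: 45.0
```

```bash
python3 to.py .5763 -.0432 .1446 2.075
```

```text
t 18.93 pos [ 0.5762 -0.0432  0.1446] rot [-3.1413e+00  5.0000e-04  1.9724e+00] q [ 0.601  0.506 -0.759  1.773  0.402  1.024  0.093] F [-3.51 -1.26  8.06] M [-0.279  0.83   0.118] gap 0.0137 g 45.0
units x y z: -0.001 0.001 -0.0
turn units -0.735
```

Emit:
{"op": "servo_tool", "data": {"moves": [[0,0,0,0.4],[0,0,0,0]]}}

```text
t: 19.18
tool_pos: [0.5762, -0.0431, 0.1445]
tool_rot: [-3.141, 0.0, 1.916]
contact_force: [-3.2, -1.1, 8.3]
finger_gap: 0.014
grasp_force: 45.0
```

```bash
python3 to.py .5763 -.0432 .1446 2.075
```

```text
t 19.18 pos [ 0.5762 -0.0431  0.1445] rot [-3.1412e+00  4.0000e-04  1.9165e+00] q [ 0.592  0.503 -0.747  1.773  0.394  1.021  0.043] F [-3.18 -1.12  8.32] M [-0.293  0.882  0.212] gap 0.014 g 45.0
units x y z: -0.004 0.002 -0.002
turn units -1.135
```

Emit:
{"op": "servo_tool", "data": {"moves": [[0,0,0,0.2],[0,0,0,0],[0,0,0,0]]}}

```text
t: 19.55
tool_pos: [0.5762, -0.0431, 0.1446]
tool_rot: [-3.141, 0.0, 1.889]
contact_force: [-4.1, -0.9, 7.7]
finger_gap: 0.0138
grasp_force: 45.0
```

```bash
python3 to.py .5763 -.0432 .1446 2.075
```

```text
t 19.55 pos [ 0.5762 -0.0431  0.1446] rot [-3.1413e+00  4.0000e-04  1.8894e+00] q [ 0.588  0.501 -0.741  1.773  0.39   1.02   0.019] F [-4.11 -0.89  7.67] M [-0.288  0.849  0.299] gap 0.0138 g 45.0
units x y z: -0.003 0.002 -0.001
turn units -1.329
```

Emit:
{"op": "servo_tool", "data": {"moves": [[0,-0.008,-0.01,0],[0,0,-0.02,0],[0,0,-0.02,0],[0,0,-0.03,0],[0,0,-0.05,0],[0,0,-0.05,0]]}}

```text
t: 20.3
tool_pos: [0.5757, -0.0431, 0.1513]
tool_rot: [-3.141, -0.0, 1.889]
contact_force: [-0.5, 0.8, -15.2]
finger_gap: 0.0137
grasp_force: 45.0
```

```bash
python3 to.py .5763 -.0432 .2 1.889
```

```text
t 20.3 pos [ 0.5757 -0.0431  0.1513] rot [-3.1410e+00 -3.0000e-04  1.8892e+00] q [ 0.593  0.492 -0.745  1.768  0.382  1.032  0.025] F [ -0.52   0.77 -15.18] M [ 0.026 -0.043  0.067] gap 0.0137 g 45.0
units x y z: -0.007 0.014 -1.216
turn units 0.002
```

Emit:
{"op": "servo_tool", "data": {"moves": [[0,0,-0.08,0],[0,0,-0.1,0],[0,0,-0.1,0],[0,0,-0.1,0],[0,0,-0.1,0],[0,0,-0.1,0],[0,0,-0.1,0],[0,0,-0.1,0]]}}

```text
t: 21.3
tool_pos: [0.5766, -0.043, 0.1836]
tool_rot: [3.14, 0.001, 1.889]
contact_force: [0.9, -0.5, -3.5]
finger_gap: 0.0139
grasp_force: 45.0
```

Emit:
{"op": "servo_tool", "data": {"moves": [[0,0,-0.1,0],[0,0,-0.1,0],[0,0,-0.1,0],[0,0,-0.1,0],[0,0,-0.1,0],[0,0,-0.1,0],[0,0,0,0],[0,0,0,0]]}}

```text
t: 22.3
tool_pos: [0.5759, -0.0431, 0.2065]
tool_rot: [-3.141, -0.0, 1.889]
contact_force: [0.1, -0.3, -3.8]
finger_gap: 0.0134
grasp_force: 45.0
```

```bash
python3 to.py .464 -.272 .23 1.571
python3 - <<'E'
from h import *
out=[]
f=viewer.grab_frame("side"); I=f["color"]; out.append(cv2.resize(I[145:225,264:344],(400,400),interpolation=cv2.INTER_CUBIC))
g=viewer.grab_frame("top"); J=g["color"]; out.append(cv2.resize(J[202:322,378:498],(400,400),interpolation=cv2.INTER_CUBIC))
cv2.imwrite("pics/g4.png",np.hstack(out))
E
```

```text
t 22.3 pos [ 0.5759 -0.0431  0.2065] rot [-3.1414e+00 -1.0000e-04  1.8892e+00] q [ 0.619  0.432 -0.775  1.714  0.33   1.131  0.066] F [ 0.12 -0.29 -3.84] M [-0.01  -0.137 -0.006] gap 0.0134 g 45.0
units x y z: -4.559 -4.449 -0.588
turn units 2.279
```

View pics/g4.png

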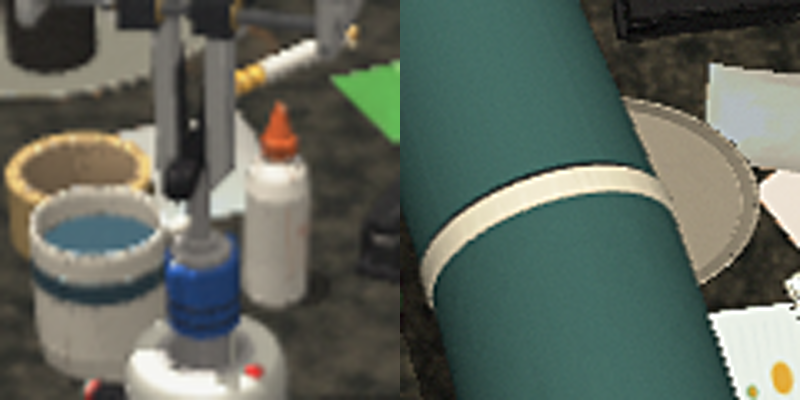

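The side view shows the plug drawn out above the head at crop (203,285), with the puller shoulder on it. Next I'll carry it to the tray.

Emit:
{"op": "servo_tool", "data": {"moves": [[-0.2,-0.2,-0.2,0],[-0.5,-0.5,-0.1,0],[-0.7,-0.7,0,0],[-0.8,-0.75,0,0],[-0.8,-0.75,0,0],[-0.7,-0.7,0,0],[-0.55,-0.55,0,0],[-0.3,-0.3,0,0]]}}

```text
t: 23.4
tool_pos: [0.4628, -0.2735, 0.219]
tool_rot: [-3.141, 0.0, 1.887]
contact_force: [0.0, 0.1, -2.2]
finger_gap: 0.0138
grasp_force: 45.0
```

Emit:
{"op": "servo_tool", "data": {"moves": [[0,0,0.3,0],[0,0,0.6,0],[0,0,0.8,0],[0,0,0.6,0],[0,0,0.3,0],[0,0,0,0]]}}

```text
t: 24.15
tool_pos: [0.4641, -0.2707, 0.1141]
tool_rot: [-3.141, -0.001, 1.89]
contact_force: [0.7, 0.8, -2.4]
finger_gap: 0.0134
grasp_force: 45.0
```

```bash
python3 to.py .464 -.27 .0926 1.889
```

```text
t 24.15 pos [ 0.4641 -0.2707  0.1141] rot [-3.1413e+00 -1.2000e-03  1.8904e+00] q [ 1.01   0.453 -0.67   1.897  0.35   0.911  0.49 ] F [ 0.68  0.78 -2.41] M [-0.01  -0.139 -0.033] gap 0.0134 g 45.0
units x y z: 0.018 0.004 0.538
turn units 0.01
```

Emit:
{"op": "servo_tool", "data": {"moves": [[0,0,0.25,0],[0,0,0.15,0],[0,0,0.07,0],[0,0,0,0]]}}

```text
t: 24.65
tool_pos: [0.4639, -0.2717, 0.0957]
tool_rot: [-3.142, -0.0, 1.889]
contact_force: [-0.1, -0.4, -3.3]
finger_gap: 0.0139
grasp_force: 45.0
```

Emit:
{"op": "servo_tool", "data": {"moves": [[0,0,0.03,0],[0,0,0.03,0],[0,0,0.02,0],[0,0,0,0]]}}

```text
t: 25.15
tool_pos: [0.4642, -0.2719, 0.093]
tool_rot: [3.141, 0.001, 1.889]
contact_force: [-1.3, -0.6, 4.5]
finger_gap: 0.0141
grasp_force: 45.0
```

Emit:
{"op": "servo_tool", "data": {"moves": [[0,0,0,0],[0,0,0,0],[0,0,0,0]], "grip_force": 5}}

```text
t: 25.52
tool_pos: [0.4642, -0.2719, 0.093]
tool_rot: [3.141, 0.001, 1.889]
contact_force: [-0.1, -1.9, 5.2]
finger_gap: 0.0138
grasp_force: 5.0
```

Emit:
{"op": "servo_tool", "data": {"moves": [[0,0,0,0],[0,0,0,0],[0,0,0,0],[0,0,0,0],[0,0,-0.3,0],[0,0,-0.6,0],[0,0,-0.8,0],[0,0,-0.5,0]], "hand": 60}}

```text
t: 26.52
tool_pos: [0.4643, -0.2717, 0.1828]
tool_rot: [3.141, 0.001, 1.889]
contact_force: [0.1, -0.0, 0.8]
finger_gap: 0.0599
grasp_force: 0.0
```

Emit:
{"op": "servo_tool", "data": {"moves": [[0,0,-0.6,0],[0,0,-0.3,0],[0,0,0,0],[0,0,0,0]]}}

```text
t: 27.02
tool_pos: [0.4636, -0.2715, 0.2159]
tool_rot: [-3.141, -0.001, 1.889]
contact_force: [-0.0, -0.1, -0.1]
finger_gap: 0.0598
grasp_force: 0.0
```

```bash
python3 to.py .464 -.27 .0926 1.889
python3 - <<'E'
from h import *
f=viewer.grab_frame("side"); cv2.imwrite("pics/g5.png",cv2.resize(f["color"][130:260,270:470],(800,520),interpolation=cv2.INTER_CUBIC))
E
```

```text
t 27.02 pos [ 0.4636 -0.2715  0.2159] rot [-3.1409e+00 -8.0000e-04  1.8893e+00] q [ 1.071  0.327 -0.726  1.801  0.241  1.105  0.581] F [-0.02 -0.06 -0.14] M [-0.001 -0.094 -0.053] gap 0.0598 g 0.0
units x y z: 0.033 0.022 3.082
turn units 0.002
```

View pics/g5.png

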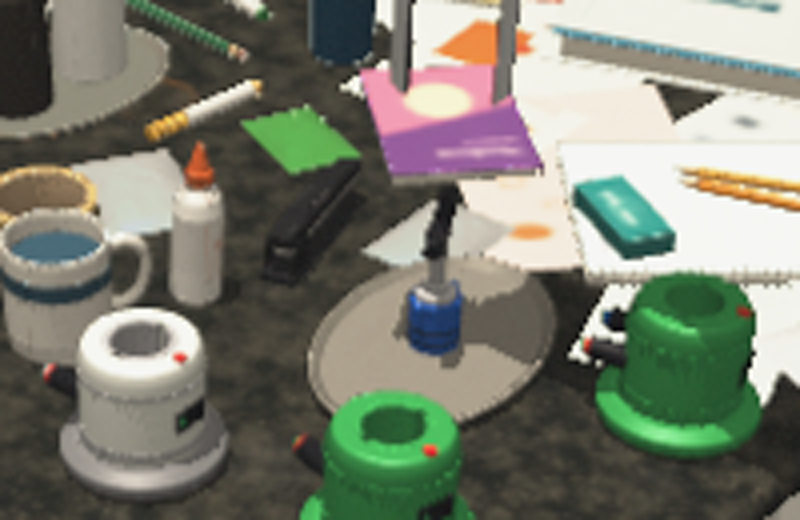

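The plug stands upright near the middle of the tray at crop (435,320), with the puller still in it. The gripper is clear and the bystanders have not moved.

```bash
python3 -c "
from workcell import r
print(r.job_done())"
```

```text
the job is handed in; nothing more can be done
None
```

The job is handed in: I screwed the puller into the plug to about 0.3 Nm, drew the plug straight out, and left it standing upright near the middle of the tray with the puller still in it. The hand-in gave no verdict.

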